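# Drive a seated lens cell out of a microscope barrel

### The arm

A 6-joint arm with a two-finger parallel gripper is mounted at the origin on the work surface. World frame = base frame: x ahead of the robot, y to its left, z up, the work surface at z = 0. Lengths are in m, angles in rad, forces in N, time in s.
With the tool pointing down it reaches from about 0.375 to 0.9 m from the base axis. Payload 3.1 kg.
Tool frame: the origin (TCP) lies midway between the tips of the shut fingers; the grasp point (between the pads) lies 19 mm behind it; z points along the fingers, x is the direction in which the jaws open and shut, and the axes are right-handed (so a half turn about z gives the same grasp; the last joint's range is limited). The gripper opens to 85 mm and grips with 20 to 120 N. Pads are 22 mm wide; open, the fingers measure 114 mm over their backs; the gripper's body (76 mm by 85 mm) begins 54 mm behind the grasp point. The pads swing forward as they close: fully open they stand 13 mm farther back than shut.
Start: joints at [1.139, 0.527, 1.433, -0, 1.181, -0.178], TCP at [0.157, 0.605, 0.231] pointing down, gripper open.
Joint ranges: [-3.08, 3.08], [-0.75, 2.2], [0.22, 2.44], [-1.43, 4.57], [0, 2.65], [-2.85, 2.85]. Speed limits (rad/s): [2.79, 2.79, 3.14, 3.14, 3.14, 3.14].

### API

Orientations are given as a unit quaternion [x, y, z, w].
In Python, from station import * gives the robot as it stands.
- The arm moves only by the tool servo_tool, never from a script. Its argument "targets" is a list of rows, each a list of 6 numbers: the shift along the tool's x, y, z in mm, then the turn, a rotation vector about the tool's x, y, z in degrees. A call has 1 to 10 rows; each row is the pose to reach, as a shift and turn from the pose commanded when the call began, along the tool's axes at that moment; what a row does not reach only later rows make up. A row lasts 1/8 s, in which the tool goes at most 62.5 mm and 10.7 degrees, less where a joint would pass 70% of its speed; a pose out of reach is approached as far as the arm can. A call with a gripper value outside its range is refused whole. "gripper" is the finger opening in mm, from 0 to 85.4, set as the call begins (left out, the last holds). The fingers move at their own pace and stop on an object; "newtons" is the grip in N (left out, the last holds). Time passes only in rows, so rows that repeat a pose let the fingers close. It gives the time, the measured TCP pose, the force and the opening at its end, in the units of the state.
- sense(): the state, without advancing time (a new reading comes with each control period).
- snapshot(name): name is "scene" or "top" or "wrist"; returns a dict with "color" (400x640x3 uint8, red, green, blue), "vfov" (degrees; the focal length in pixels is half the picture's height over the tangent of half this angle, whatever the lens; pixels are square), "cx", "cy" (the principal point, pixels), "R" (3x3) and "t" (3): a world point X has camera coordinates R X + t. Camera axes: x right, y down, z forward; pixel columns grow to the right and rows downward; lengths in m; the calibration is good to about 2 mm. A picture is of the moment at which its call begins. There is no depth.
- sign_off(): hands the job in, once; it reports no verdict.
The state is a dict: "t": time; "q": joint angles; "qd": joint speeds; "tau": joint torques, N m; "tcp_pos": TCP position; "tool_rot": TCP orientation; "force": force on the tool from outside, world axes, zero at the start; "ft_torque": the same for the moment, N m; "finger_gap": opening from 0.0 (shut) to 1.0 (fully open).
Only numpy, scipy, OpenCV 4.12 (cv2) and the standard library are available. Lean on these libraries where they do the work, as an engineer would, in place of code of your own. Each camera call takes 0.05 s, during which the arm holds its last target. There are 200 camera calls.

### The job

With the wide-nosed ejector from the tool stand, drive the stuck lens cell out of the upright microscope barrel: push gently (under 25 N) straight down the bore until the cell has dropped into the padded tray below, then press the ejector's shoulder down on the barrel's rim, whose height is not known exactly, with about 10 N for a second, so that you feel it is fully home. Then put the ejector back into its empty place in the stand, fully down, let go, and leave the narrow probe and everything else on the bench where it is.

Things in the scene. Friction and masses are not known exactly. Their poses are not given: they have to be found in the camera images.
- ejector: Wide-nosed ejector, 126 mm long, upright in a hole of the stand. Origin: centre of the nose's lower end, z up along the tool. From there up: steel pilot 18 mm across to 20 mm, taper to nose 22 mm across at 24 mm, nose to 60 mm, shoulder disc 36 mm across from 60 to 66 mm (underside = stop), black round grip 25 mm across from 66 to 126 mm. 0.13 to 0.25 kg. An 80 N grip holds it; a weak one slips.
- probe: The narrow probe in the other place of the stand: same length, shoulder disc and layout as the ejector, but the nose is only 10 mm across and the grip 18 mm across. It would press on the glass: not for this job. Origin at the nose's lower end, z up.
- stand: Fixed plywood tool stand, foot 100 x 190 mm, 68 mm high. Its top plate (10 mm thick) has two through holes of 30 mm diameter, 84 mm apart along the stand's y; the noses hang in them and the shoulder discs rest on the plate, so a tool fully down has its nose end 8 mm above the bench. Origin: centre of the underside; place and yaw vary.
- slot_a (a point): Centre of the stand hole on its +y side, at the plate's top (68 mm up). Which tool stands in which hole varies.
- slot_b (a point): Centre of the stand hole on its -y side, at the plate's top.
- jig: Fixed aluminium jig, foot 110 x 130 mm, clamping an upright black microscope barrel (bore 25 mm, open at both ends, lower end 60 mm up) between two cheeks 116 mm apart along its y. A stiff screwed collar on top (48 mm across, hole 28 mm) forms the rim, set anywhere from 112 to 124 mm up. Three hidden spring balls in the bore hold the cell. Jig and stand may swap sides. Origin: underside centre.
- bore_mouth (a point): Point on the barrel's upright axis, fixed in the jig 112 mm above the bench. The true rim (top of the collar) stands 0 to 12 mm above this point; its height is not measured and must be felt.
- tray (a point): Centre of the floor of the padded tray below the barrel (72 x 74 mm inside, walls 10 mm high), 12 mm above the bench.
- lens_cell: Lens cell seated in the bore: aluminium, 23 mm across, 18 mm high, foot tapered, glass in its upper face, which starts about 20 mm below bore_mouth. Driving it takes about 5 to 20 N at first, then less, over some 25 mm; it falls free with its upper face about 45 mm below bore_mouth, before the ejector's shoulder can meet the rim. Origin: centre of its underside, z up when seated.
- screwdriver: Screwdriver lying on the bench, 170 mm long. A bystander; origin at the centre of its underside.
- circuit_board: Green circuit board, 100 x 140 mm, with parts up to 16 mm high. A bystander; origin at the centre of its underside.
- phone: Black phone lying flat, 75 x 150 x 9 mm. A bystander; origin at the centre of its underside.
- flux_jar: Small closed jar, 48 mm across, 50 mm high. A bystander; origin at the centre of its underside.
- spool: Grey empty wire spool, 56 mm across, 40 mm high. A bystander; origin at the centre of its underside.
- barrel_ring: Flat black ring, 42 mm across, 28 mm hole, 6 mm high. A bystander; origin at the centre of its underside.
Things that resemble listed ones, but are neither listed nor needed, are in the scene too. What is shaped like the ejector but purple is not meant.

How it is judged:
On the way, in this order (a step that is already met when the one before it is completed fails the run):
1. the ejector's nose is in the bore, bearing on the lens cell that is still held in the barrel (horizontal distance between ejector and bore_mouth below 0.004 m and z of ejector in the frame of bore_mouth below -0.015 m and contact force between ejector and lens_cell above 1.5 N and z of lens_cell in the frame of tray above 0.04 m), for 0.1 s.
2. the cell has dropped into the tray, and the ejector's shoulder (60 mm above its nose end) is pressed down against the barrel with 5 to 16 N for 0.8 s (horizontal distance between lens_cell and tray below 0.045 m and z of lens_cell in the frame of tray below 0.025 m and horizontal distance between ejector and bore_mouth below 0.004 m and z of ejector in the frame of bore_mouth below -0.046 m and contact force between ejector and jig between 5 and 16 N), for 0.8 s.
At the end, for the whole second after the job is handed in: The lens cell lies at rest in the tray (within 45 mm of its centre, origin under 25 mm above its floor); the ejector stands upright (0.1 rad), released and at rest in a stand hole, within 7 mm of its centre, its nose end less than 11 mm above the bench (shoulder on the plate within 3 mm) (horizontal distance between lens_cell and tray below 0.045 m and z of lens_cell in the frame of tray below 0.025 m and (horizontal distance between ejector and slot_a below 0.007 m or horizontal distance between ejector and slot_b below 0.007 m) and z of ejector in the frame of stand below 0.011 m and angle between ejector's own z axis and vertical below 0.1 rad and linear speed of each of ejector, lens_cell below 0.02 m/s and contact force between the fingers and ejector below 0.1 N); the robot touches nothing.
It fails at once if the lens cell is pressed with more than 25 N (contact force between ejector and lens_cell above 25 N).
It fails at once if the ejector is forced against the barrel or jig with more than 25 N (contact force between ejector and jig above 25 N).
It fails at once if the narrow probe or the robot itself touches the lens cell (contact force between any of probe, the fingers, the arm and lens_cell above 0.5 N).
It fails at once if the narrow probe is moved by more than 20 mm (distance of probe from where it was at the start of the episode above 0.02 m).
It fails at once if another thing on the bench is moved by more than 20 mm (distance of any of screwdriver, circuit_board, phone, flux_jar, spool, barrel_ring from where it was at the start of the episode above 0.02 m).
It also fails if it takes over 64 s, if anything falls off the work surface, if the arm or the gripper's body presses on something with over 40 N, if the wrist force passes 120 N, or if a joint passes its speed limit or range.

## Working session

There is one attempt and no reset: what is moved stays moved. The work goes in short steps, Python scripts to look and compute and a tool call to move; the robot and the scene stay as the last step left them, time stands still between calls to the robot, and variables do not carry over. Pictures are saved under pics/ and viewed, about 8 in all and at most 12, crops included, and the job is handed in when it is done.

Besides the shell and the picture viewer there is one more tool, called by a JSON object that holds its "api" and its "payload". servo_tool: Moves the arm, as the interface text tells. Its arguments: {"type":"object","properties":{"targets":{"type":"array","items":{"type":"array","items":{"type":"number"}}},"gripper":{"type":"number"},"newtons":{"type":"number"}},"required":["targets"]}

```bash
mkdir -p pics; cat > h.py <<'E'
from station import *
import numpy as np, cv2
def snap(n,f=None):
    s=snapshot(n); s['R']=np.array(s['R']); s['t']=np.array(s['t'])
    s['f']=200/np.tan(np.radians(s['vfov'])/2)
    if f: cv2.imwrite('pics/'+f,s['color'][:,:,::-1])
    return s
def ray(s,u,v):
    d=s['R'].T@np.array([(u-s['cx'])/s['f'],(v-s['cy'])/s['f'],1]); return -s['R'].T@s['t'],d
def onz(s,u,v,z):
    c,d=ray(s,u,v); return c+d*(z-c[2])/d[2]
def proj(s,X):
    p=s['R']@np.array(X)+s['t']; return p[:2]/p[2]*s['f']+[s['cx'],s['cy']]
E
python3 - <<'E'
from h import *
a=snap('scene','s1.png');b=snap('top','t1.png')
for s in(a,b): print(s['vfov'],s['cx'],s['cy'],-s['R'].T@s['t'],s['R'][2])
print(sense())
E
```

```text
42.246454848559395 319.26366982839005 194.53764366103903 [ 0.97294816 -0.63434538  1.00465404] [-0.32515836  0.57759303 -0.74877122]
47.40879747655106 318.2745199589644 196.8444958643034 [0.51781755 0.05461885 1.14652962] [ 0.05226231  0.00581306 -0.99861647]
{'t': 0.1, 'q': array([ 1.13853560e+00,  5.28310226e-01,  1.43380386e+00,  3.24357576e-05,
        1.18139304e+00, -1.78476177e-01]), 'qd': array([-0.00176789, -0.00030308, -0.00202499, -0.00043035,  0.00065296,
        0.0004907 ]), 'tau': array([ 7.08231255e-06, -4.43304598e+01, -1.78586268e+01, -2.46126128e-04,
        3.89098030e-03,  2.05911405e-06]), 'tcp_pos': array([0.15658876, 0.60439218, 0.23046072]), 'tool_rot': array([ 7.90910828e-01,  6.11930671e-01, -8.55973907e-04,  4.28752766e-04]), 'force': array([-0.05502153, -0.53134707,  0.93576211]), 'ft_torque': array([-0.00496794, -0.04871814,  0.02625971]), 'finger_gap': 1.0006889865329789}
```

View pics/s1.png

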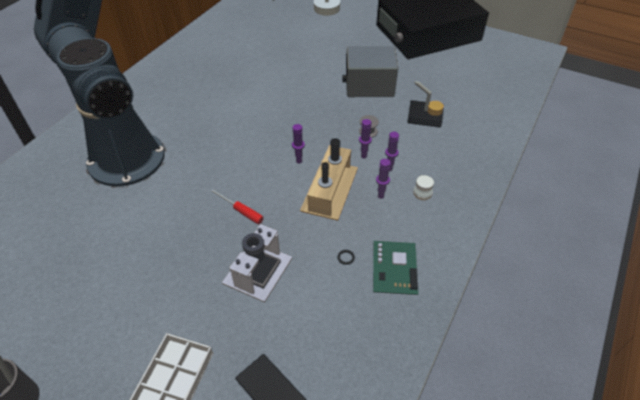

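View pics/t1.png

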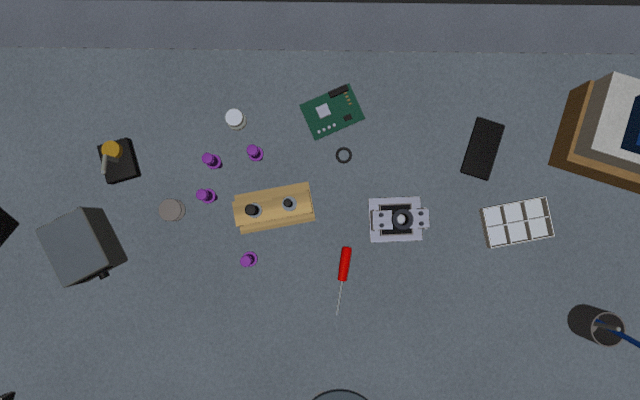

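The scene shows black-gripped tools in the stand at (335,150) and (325,174), with purple decoys at (298,140), (366,135), (392,148) and (384,175). In the top view, the stand tools are at (252,210), which is wider and so probably the ejector, and (288,203). The decoys are at (211,160), (255,152), (205,195) and (248,259), and the barrel is at (402,219). Next is one close crop to check the choice.

```bash
python3 - <<'E'
from h import *
t=cv2.imread('pics/t1.png');s=cv2.imread('pics/s1.png')
r=lambda i,x,y,w,h:cv2.resize(i[y:y+h,x:x+w],(400,300),interpolation=cv2.INTER_CUBIC)
cv2.imwrite('pics/c1.png',np.vstack([np.hstack([r(t,225,170,100,75),r(t,355,182,100,75)]),np.hstack([r(s,285,130,100,75),r(s,210,220,100,75)])]))
E
```

```text
(no output)
```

View pics/c1.png

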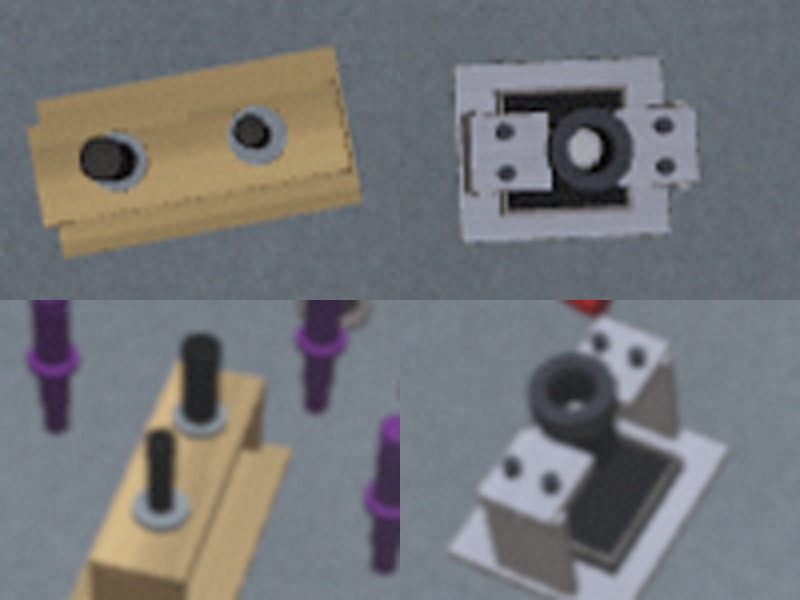

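The crop confirms it: the thick grip at top-view (249,209) is the ejector, and the thin one at (285,203) is the probe. Both have grey discs, at (255,209) and (289,203). The collar is at (403,219) in the top view and (253,242) in the scene view.

```bash
python3 - <<'E'
from h import *
b=snap('top');a=snap('scene')
print('grip top',onz(b,249.5,209.5,.134),onz(a,335,140.5,.134))
e=onz(b,255,209.5,.074);p=onz(b,289.5,203.5,.074)
print('disc',e,onz(a,335,156,.074),'probe',p,np.linalg.norm(e-p))
d=e-p;print('stand yaw',np.degrees(np.arctan2(-d[0],d[1])))
print('collar',onz(b,403,219.5,.118),onz(a,253,242,.118))
def tri(p,q):
    (c1,d1),(c2,d2)=ray(b,*p),ray(a,*q);M=np.c_[d1,-d2];k=np.linalg.lstsq(M,c2-c1,rcond=None)[0];return c1+d1*k[0],c2+d2*k[1]
print(tri((403,219.5),(253,242)));print(tri((249.5,209.5),(335,140.5)))
# jig foot corners
c=[onz(b,355+x/4,182+y/4,.008) for x,y in((55,67),(262,58),(270,230),(63,240))];print(np.round(c,3),np.mean(c,0))
from scipy.spatial.transform import Rotation as Ro
print(Ro.from_quat(sense()['tool_rot']).as_matrix())
E
```

```text
grip top [0.54050521 0.21308206 0.134     ] [0.54244035 0.21212922 0.134     ]
disc [0.54203087 0.2095052  0.074     ] [0.54015165 0.2186398  0.074     ] probe [0.55730455 0.12844924 0.074     ] 0.08248244849213296
stand yaw 10.671325582362222
collar [ 0.5231773  -0.13099038  0.118     ] [ 0.52991735 -0.13519216  0.118     ]
(array([ 0.52321807, -0.13240246,  0.11017514]), array([ 0.52585304, -0.13061299,  0.10986594]))
(array([0.54055079, 0.21340047, 0.13196548]), array([0.54149087, 0.21399613, 0.13207977]))
[[ 0.574 -0.065  0.008]
 [ 0.582 -0.194  0.008]
 [ 0.475 -0.2    0.008]
 [ 0.467 -0.071  0.008]] [ 0.52440289 -0.13244434  0.008     ]
[[ 2.51097108e-01  9.67961751e-01 -5.39619301e-04]
 [ 9.67961025e-01 -2.51097592e-01 -1.20557343e-03]
 [-1.30244608e-03 -2.19614449e-04 -9.99999128e-01]]
```

{"api": "servo_tool", "payload": {"targets": [[0, 0, -60, 0, 0, 0], [-40, 70, -60, 0, 0, 10], [-75, 125, -60, 0, 0, 20], [-110, 180, -60, 0, 0, 30], [-145, 240, -60, 0, 0, 40], [-180, 300, -60, 0, 0, 50], [-215, 355, -60, 0, 0, 60], [-250, 412, -50, 0, 0, 64.8], [-283, 470, -30, 0, 0, 64.8], [-283, 470, -30, 0, 0, 64.8]], "gripper": 85, "newtons": 80}}

```text
t: 1.45
tcp_pos: [0.5422, 0.211, 0.2608]
tool_rot: [0.996, 0.092, 0.0, -0.0]
force: [-0.3, 1.0, 0.7]
finger_gap: 0.992
```

{"api": "servo_tool", "payload": {"targets": [[0, 0, 0, 0, 0, 0], [0, 0, 0, 0, 0, 0]]}}

```text
t: 1.7
tcp_pos: [0.5402, 0.213, 0.261]
tool_rot: [0.996, 0.093, -0.001, -0.0]
force: [-0.6, -0.8, -0.5]
finger_gap: 0.994
```

```bash
python3 - <<'E'
from h import *
s=snap('wrist','w1.png');x=sense()
from scipy.spatial.transform import Rotation as Ro
print(x['t'],x['tcp_pos'],x['force'],x['q'],Ro.from_quat(x['tool_rot']).as_matrix())
print(-s['R'].T@s['t'],s['vfov'],s['R'],proj(s,[.541,.212,.134]),proj(s,[.541,.212,.074]))
E
```

```text
1.75 [0.53993641 0.21363795 0.26129961] [ 0.58893503  0.06645304 -0.13187932] [ 1.84183801e-01  4.34353647e-01  1.51131960e+00  5.00659903e-04
  1.19670462e+00 -2.63300695e-03] [[ 9.82634095e-01  1.85551881e-01 -8.57236435e-04]
 [ 1.85552204e-01 -9.82634358e-01  3.14353275e-04]
 [-7.84021132e-04 -4.67956356e-04 -9.99999583e-01]]
[0.52819661 0.28182598 0.40451132] 64.23154899680813 [[ 0.98281745  0.18456443 -0.00241605]
 [ 0.17815798 -0.94511739  0.27388473]
 [ 0.04826593 -0.26960913 -0.96175949]] [322.6199706  187.82864139] [322.68875526 173.43922526]
```

View pics/w1.png

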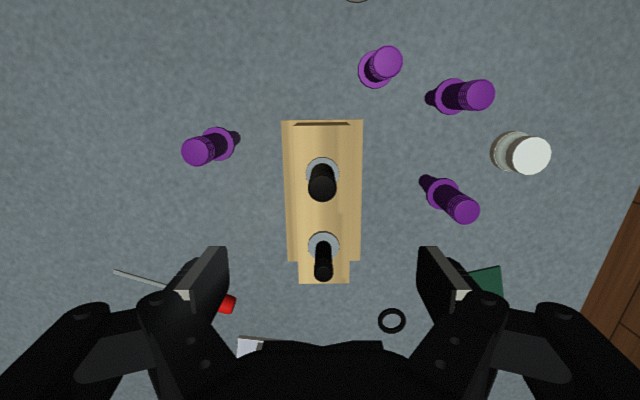

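The wrist view puts the ejector grip top at (322,187), where my estimate predicted (322.6,187.8). The probe is at (323,265). I'll descend and grip.

{"api": "servo_tool", "payload": {"targets": [[0.5, 1.5, 40, 0, 0, 0], [0.5, 1.5, 80, 0, 0, 0], [0.5, 1.5, 115, 0, 0, 0], [0.5, 1.5, 140, 0, 0, 0], [0.5, 1.5, 160, 0, 0, 0], [0.5, 1.5, 170, 0, 0, 0], [0.5, 1.5, 170, 0, 0, 0], [0.5, 1.5, 170, 0, 0, 0]]}}

```text
t: 2.75
tcp_pos: [0.542, 0.2122, 0.0923]
tool_rot: [0.996, 0.093, 0.001, -0.0]
force: [-0.2, 0.2, 0.2]
finger_gap: 0.995
```

{"api": "servo_tool", "payload": {"targets": [[0, 0, 0, 0, 0, 0], [0, 0, 0, 0, 0, 0], [0, 0, 0, 0, 0, 0], [0, 0, 0, 0, 0, 0], [0, 0, 0, 0, 0, 0], [0, 0, 0, 0, 0, 0], [0, 0, 0, 0, 0, 0], [0, 0, 0, 0, 0, 0]], "gripper": 0, "newtons": 80}}

```text
t: 3.75
tcp_pos: [0.5415, 0.2116, 0.0916]
tool_rot: [0.996, 0.093, 0.0, 0.0]
force: [-1.9, -0.4, 5.5]
finger_gap: 0.271
```

{"api": "servo_tool", "payload": {"targets": [[0, 0, -10, 0, 0, 0], [0, 0, -25, 0, 0, 0], [0, 0, -45, 0, 0, 0], [0, 0, -65, 0, 0, 0], [0, 0, -90, 0, 0, 0], [0, 0, -120, 0, 0, 0], [0, 0, -150, 0, 0, 0], [0, 0, -160, 0, 0, 0], [0, 0, -160, 0, 0, 0], [0, 0, -160, 0, 0, 0]]}}

```text
t: 5.0
tcp_pos: [0.5406, 0.2114, 0.25]
tool_rot: [0.996, 0.093, -0.001, 0.0]
force: [-0.4, -0.8, -1.8]
finger_gap: 0.273
```

```bash
python3 - <<'E'
from h import *
s=snap('wrist','w2.png');x=sense()
print(x['t'],x['tcp_pos'],x['force'],x['ft_torque'])
p=x['tcp_pos']
for dz in(.034,-.021,-.081):print(proj(s,p+[0,0,dz]))
t=snap('top','t2.png')
a=s['color'][:,:,::-1];b=cv2.resize(t['color'][170:245,225:325,::-1],(533,400),interpolation=2)
cv2.imwrite('pics/c2.png',cv2.resize(np.hstack([a[:,200:460],b]),None,fx=1,fy=1))
E
```

```text
5.05 [0.54060549 0.21145179 0.24987099] [-0.52880315 -0.09031584 -1.3697681 ] [ 0.0241843   0.00825457 -0.03282553]
[320.56443343 289.38799425]
[321.43196319 234.01239262]
[321.93337728 202.00645128]
```

View pics/c2.png

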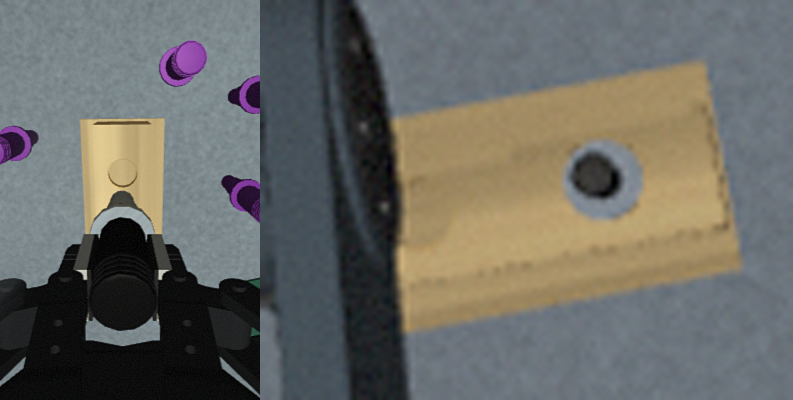

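```bash
python3 - <<'E'
from h import *
s=snap('wrist');x=sense();p=x['tcp_pos']
for n,dz in(('top',.0424),('disc',-.0176),('tip',-.0836)):print(n,proj(s,p+[0,0,dz]))
print('tilt scale: px for 1mm y at tip',proj(s,p+[0,.001,-.0836])-proj(s,p+[0,0,-.0836]))
g=cv2.cvtColor(s['color'],cv2.COLOR_RGB2GRAY)
print('hole',onz(s,322.5,172.5,.068))
c=s['color'][185:330,280:365,::-1];cv2.imwrite('pics/c3.png',cv2.resize(c,None,fx=4,fy=4,interpolation=2))
E
```

```text
top [320.71284836 302.69992743]
disc [321.64973132 236.65265561]
tip [322.15442174 201.07358394]
tilt scale: px for 1mm y at tip [ 0.24865853 -1.26174203]
hole [0.54066476 0.21229613 0.068     ]
```

View pics/c3.png

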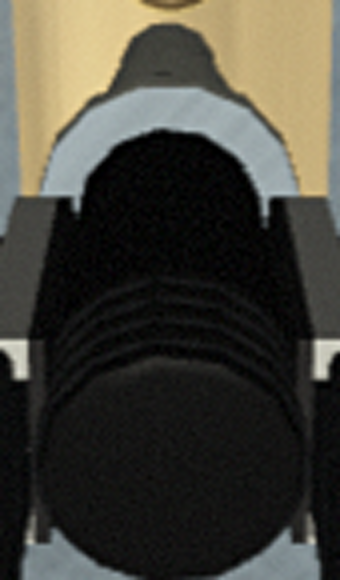

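The ejector is held upright and the tip matches its predicted position. I'll carry it just past the barrel so the wrist camera gets a clear view of the mouth.

{"api": "servo_tool", "payload": {"targets": [[-12, 50, 0, 0, 0, 0], [-24, 105, 0, 0, 0, 0], [-37, 160, 0, 0, 0, 0], [-50, 215, 0, 0, 0, 0], [-62, 270, 0, 0, 0, 0], [-75, 325, 0, 0, 0, 0], [-85, 365, 0, 0, 0, 0], [-89.5, 387, 0, 0, 0, 0], [-89.5, 387, 0, 0, 0, 0], [-89.5, 387, 0, 0, 0, 0]]}}

```text
t: 6.4
tcp_pos: [0.5249, -0.1836, 0.251]
tool_rot: [0.996, 0.093, -0.0, -0.001]
force: [-0.3, 0.6, -1.2]
finger_gap: 0.277
```

```bash
python3 - <<'E'
from h import *
s=snap('wrist','w4.png');x=sense()
print(x['t'],x['tcp_pos'],x['force'],x['q'],proj(s,[.5245,-.132,.118]),proj(s,x['tcp_pos']-[0,0,.0836]))
cv2.imwrite('pics/c4.png',cv2.resize(s['color'][60:360,170:470,::-1],(600,600),interpolation=2))
E
```

```text
6.45 [ 0.52500235 -0.18342566  0.2510739 ] [ 0.02711419  0.49909389 -0.80482939] [-5.37396042e-01  4.11763939e-01  1.58346318e+00  6.59114983e-04
  1.14770069e+00 -7.25378490e-01] [332.66832903 127.12838042] [321.85465998 201.01006022]
```

View pics/c4.png

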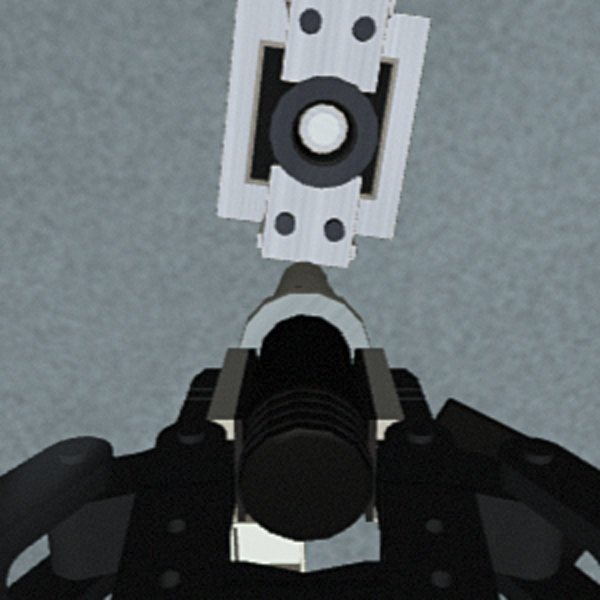

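```bash
python3 - <<'E'
from h import *
s=snap('wrist');x=sense()
c=-s['R'].T@s['t'];print(c)
for z in(.112,.118,.124):print(onz(s,331.75,125.5,z), np.linalg.norm(onz(s,304.5,125.5,z)-onz(s,359,125.5,z)))
print(onz(s,331.5,124.2,.092))
g=s['color'].astype(int);m=((g.sum(2)<230)&(g.max(2)-g.min(2)<40)).astype(np.uint8)
p=x['tcp_pos'];print(p)
E
```

```text
[ 0.5127313  -0.1148158   0.39467053]
[ 0.52377724 -0.13100245  0.112     ] 0.047346144342469094
[ 0.52354278 -0.13065887  0.118     ] 0.046341169180501934
[ 0.52330832 -0.13031529  0.124     ] 0.04533619401853487
[ 0.52410006 -0.13103072  0.092     ]
[ 0.52510247 -0.18343862  0.25121108]
```

{"api": "servo_tool", "payload": {"targets": [[4, -25, 0, 0, 0, 0], [8.3, -51.3, 0, 0, 0, 0], [8.3, -51.3, 15, 0, 0, 0], [8.3, -51.3, 27, 0, 0, 0], [8.3, -51.3, 27, 0, 0, 0], [8.3, -51.3, 27, 0, 0, 0]]}}

```text
t: 7.25
tcp_pos: [0.524, -0.134, 0.2241]
tool_rot: [0.996, 0.092, -0.0, 0.0]
force: [-0.5, 1.4, -1.5]
finger_gap: 0.275
```

```bash
python3 - <<'E'
from h import *
s=snap('wrist','w5.png');x=sense()
print(x['t'],x['tcp_pos'],x['force'])
cv2.imwrite('pics/c5.png',cv2.resize(s['color'][130:270,250:390,::-1],(560,560),interpolation=2))
p=x['tcp_pos'];print(proj(s,p-[0,0,.0836]),proj(s,[.5237,-.1318,.118]))
E
```

```text
7.3 [ 0.52413681 -0.13400362  0.22439731] [-0.32436921 -0.3592759  -2.04016079]
[321.77357545 201.2247207 ] [321.81330239 190.29700964]
```

View pics/c5.png

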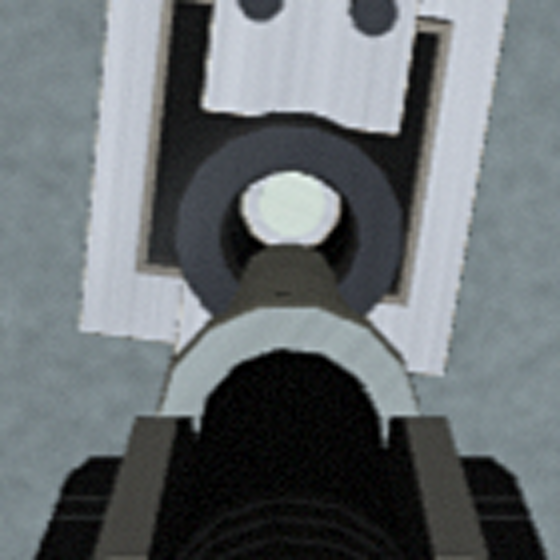

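The collar centre is at (322.4,188.5) and the nose's visible tip edge at (322.7,191), so x is aligned and the nose needs about 3 mm toward +y. I'll correct that, then lower into the mouth while watching the force.

{"api": "servo_tool", "payload": {"targets": [[0, -3.2, 0, 0, 0, 0], [0, -3.2, 4, 0, 0, 0], [0, -3.2, 8, 0, 0, 0], [0, -3.2, 12, 0, 0, 0], [0, -3.2, 16, 0, 0, 0], [0, -3.2, 20, 0, 0, 0], [0, -3.2, 20, 0, 0, 0]]}}

```text
t: 8.18
tcp_pos: [0.523, -0.1301, 0.2039]
tool_rot: [0.996, 0.093, -0.0, -0.0]
force: [-0.2, 0.4, -1.8]
finger_gap: 0.276
```

```bash
python3 - <<'E'
from h import *
for i in range(1):
    s=snap('wrist','w6.png');x=sense();print(x['tcp_pos'],x['force'],proj(s,[.5237,-.1307,.118]),proj(s,x['tcp_pos']-[0,0,.0836]))
E
```

```text
[ 0.52318304 -0.13011407  0.20412828] [-0.25917904 -0.49362833 -1.4001935 ] [322.47790329 201.19655859] [321.93832549 201.33299979]
```

{"api": "servo_tool", "payload": {"targets": [[0, 0, 3, 0, 0, 0], [0, 0, 6, 0, 0, 0], [0, 0, 9, 0, 0, 0], [0, 0, 12, 0, 0, 0], [0, 0, 15, 0, 0, 0], [0, 0, 18, 0, 0, 0], [0, 0, 20, 0, 0, 0], [0, 0, 20, 0, 0, 0]]}}

```text
t: 9.22
tcp_pos: [0.5232, -0.1301, 0.1841]
tool_rot: [0.996, 0.093, -0.0, -0.0]
force: [-0.2, -0.7, -2.2]
finger_gap: 0.276
```

```bash
python3 - <<'E'
from h import *
s=snap('wrist','w7.png');x=sense();print(x['tcp_pos'],x['force'],x['ft_torque'])
cv2.imwrite('pics/c7.png',cv2.resize(s['color'][130:270,250:390,::-1],(560,560),interpolation=2))
E
```

```text
[ 0.52324926 -0.13015117  0.18427097] [-0.52532804 -0.60518008 -1.1883373 ] [-0.02351905 -0.00655719 -0.02642354]
```

View pics/c7.png

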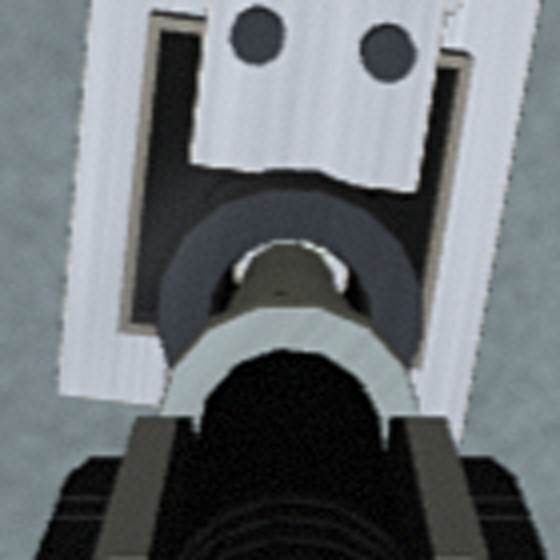

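The nose is in the collar hole and centred: the collar centre is at about x=322.5, and the nose is there too. I'll go on in small steps.

{"api": "servo_tool", "payload": {"targets": [[0, 0, 1.5, 0, 0, 0], [0, 0, 3, 0, 0, 0], [0, 0, 4.5, 0, 0, 0], [0, 0, 6, 0, 0, 0], [0, 0, 6, 0, 0, 0]]}}

```text
t: 9.9
tcp_pos: [0.5231, -0.1301, 0.1781]
tool_rot: [0.996, 0.093, -0.0, -0.0]
force: [-0.6, 0.1, -1.4]
finger_gap: 0.273
```

{"api": "servo_tool", "payload": {"targets": [[0, 0, 0.5, 0, 0, 0], [0, 0, 1, 0, 0, 0], [0, 0, 1, 0, 0, 0]]}}

```text
t: 10.28
tcp_pos: [0.5232, -0.1301, 0.1773]
tool_rot: [0.996, 0.093, -0.0, -0.0]
force: [0.3, -0.4, -1.7]
finger_gap: 0.278
```

{"api": "servo_tool", "payload": {"targets": [[0, 0, 0.5, 0, 0, 0], [0, 0, 1, 0, 0, 0], [0, 0, 1, 0, 0, 0]]}}

```text
t: 10.65
tcp_pos: [0.5232, -0.1301, 0.1763]
tool_rot: [0.996, 0.093, -0.0, -0.0]
force: [-0.2, -1.0, -2.0]
finger_gap: 0.276
```

{"api": "servo_tool", "payload": {"targets": [[0, 0, 0.5, 0, 0, 0], [0, 0, 0.5, 0, 0, 0]]}}

```text
t: 10.9
tcp_pos: [0.5232, -0.1301, 0.1758]
tool_rot: [0.996, 0.093, -0.0, -0.0]
force: [0.0, -0.6, -2.3]
finger_gap: 0.272
```

{"api": "servo_tool", "payload": {"targets": [[0, 0, 0.5, 0, 0, 0], [0, 0, 0.5, 0, 0, 0]]}}

```text
t: 11.15
tcp_pos: [0.5232, -0.1301, 0.1753]
tool_rot: [0.996, 0.093, -0.0, -0.0]
force: [-0.2, -0.7, -2.2]
finger_gap: 0.272
```

{"api": "servo_tool", "payload": {"targets": [[0, 0, 0.5, 0, 0, 0], [0, 0, 0.5, 0, 0, 0]]}}

```text
t: 11.4
tcp_pos: [0.5232, -0.1301, 0.1748]
tool_rot: [0.996, 0.093, -0.0, -0.0]
force: [-0.9, -0.4, -1.2]
finger_gap: 0.277
```

{"api": "servo_tool", "payload": {"targets": [[0, 0, 0.5, 0, 0, 0], [0, 0, 0.5, 0, 0, 0]]}}

```text
t: 11.65
tcp_pos: [0.5232, -0.1301, 0.1743]
tool_rot: [0.996, 0.093, -0.0, -0.0]
force: [-1.8, 0.3, -1.3]
finger_gap: 0.273
```

{"api": "servo_tool", "payload": {"targets": [[0, 0, 0.5, 0, 0, 0], [0, 0, 0.5, 0, 0, 0]]}}

```text
t: 11.9
tcp_pos: [0.5232, -0.1301, 0.1738]
tool_rot: [0.996, 0.093, -0.0, -0.0]
force: [0.0, -0.4, -1.3]
finger_gap: 0.271
```

{"api": "servo_tool", "payload": {"targets": [[0, 0, 0.5, 0, 0, 0], [0, 0, 0.5, 0, 0, 0]]}}

```text
t: 12.15
tcp_pos: [0.5232, -0.1301, 0.1733]
tool_rot: [0.996, 0.093, -0.0, -0.0]
force: [-0.4, -0.2, -0.5]
finger_gap: 0.272
```

{"api": "servo_tool", "payload": {"targets": [[0, 0, 0.5, 0, 0, 0], [0, 0, 0.5, 0, 0, 0]]}}

```text
t: 12.4
tcp_pos: [0.5232, -0.1301, 0.1728]
tool_rot: [0.996, 0.093, -0.0, -0.0]
force: [-0.6, -0.2, -1.5]
finger_gap: 0.272
```

{"api": "servo_tool", "payload": {"targets": [[0, 0, 0.5, 0, 0, 0], [0, 0, 0.5, 0, 0, 0]]}}

```text
t: 12.65
tcp_pos: [0.5232, -0.1301, 0.1723]
tool_rot: [0.996, 0.093, -0.0, -0.0]
force: [0.2, -0.2, -1.3]
finger_gap: 0.273
```

{"api": "servo_tool", "payload": {"targets": [[0, 0, 0.5, 0, 0, 0], [0, 0, 0.5, 0, 0, 0]]}}

```text
t: 12.9
tcp_pos: [0.5232, -0.1301, 0.1718]
tool_rot: [0.996, 0.093, -0.0, -0.0]
force: [-1.3, -0.2, -2.0]
finger_gap: 0.275
```

{"api": "servo_tool", "payload": {"targets": [[0, 0, 0.5, 0, 0, 0], [0, 0, 0.5, 0, 0, 0]]}}

```text
t: 13.15
tcp_pos: [0.5232, -0.1301, 0.1713]
tool_rot: [0.996, 0.093, -0.0, -0.0]
force: [-1.2, -0.7, -0.3]
finger_gap: 0.271
```

{"api": "servo_tool", "payload": {"targets": [[0, 0, 0.5, 0, 0, 0], [0, 0, 0.5, 0, 0, 0]]}}

```text
t: 13.4
tcp_pos: [0.5232, -0.1301, 0.1708]
tool_rot: [0.996, 0.093, -0.0, -0.0]
force: [-0.5, 0.2, -1.9]
finger_gap: 0.275
```

{"api": "servo_tool", "payload": {"targets": [[0, 0, 0.5, 0, 0, 0], [0, 0, 0.5, 0, 0, 0]]}}

```text
t: 13.65
tcp_pos: [0.5232, -0.1301, 0.1702]
tool_rot: [0.996, 0.093, -0.0, -0.0]
force: [0.6, 0.2, -1.8]
finger_gap: 0.272
```

{"api": "servo_tool", "payload": {"targets": [[0, 0, 0.5, 0, 0, 0], [0, 0, 0.5, 0, 0, 0]]}}

```text
t: 13.9
tcp_pos: [0.5232, -0.1301, 0.1697]
tool_rot: [0.996, 0.093, -0.0, -0.0]
force: [-0.8, 0.4, -1.4]
finger_gap: 0.269
```

{"api": "servo_tool", "payload": {"targets": [[0, 0, 0.5, 0, 0, 0], [0, 0, 0.5, 0, 0, 0]]}}

```text
t: 14.15
tcp_pos: [0.5232, -0.1301, 0.1693]
tool_rot: [0.996, 0.093, -0.0, -0.0]
force: [-0.3, 0.5, -1.2]
finger_gap: 0.273
```

{"api": "servo_tool", "payload": {"targets": [[0, 0, 0.5, 0, 0, 0], [0, 0, 0.5, 0, 0, 0]]}}

```text
t: 14.4
tcp_pos: [0.5232, -0.1301, 0.1688]
tool_rot: [0.996, 0.093, -0.0, -0.0]
force: [0.9, 0.1, -1.5]
finger_gap: 0.274
```

{"api": "servo_tool", "payload": {"targets": [[0, 0, 0.5, 0, 0, 0], [0, 0, 0.5, 0, 0, 0]]}}

```text
t: 14.65
tcp_pos: [0.5232, -0.1301, 0.1683]
tool_rot: [0.996, 0.093, -0.0, -0.0]
force: [0.7, 0.5, -1.5]
finger_gap: 0.274
```

{"api": "servo_tool", "payload": {"targets": [[0, 0, 0.5, 0, 0, 0], [0, 0, 0.5, 0, 0, 0]]}}

```text
t: 14.9
tcp_pos: [0.5233, -0.1302, 0.1678]
tool_rot: [0.996, 0.093, 0.0, 0.0]
force: [-0.9, -0.4, -1.5]
finger_gap: 0.275
```

No contact yet at a nose height of about 84 mm, which is lower than expected. I'll take one look before going on.

```bash
python3 - <<'E'
from h import *
s=snap('wrist');a=snap('scene');t=snap('top');x=sense();p=x['tcp_pos']
for n,dz in(('top',.0424),('disc',-.0176)):print(n,proj(s,p+[0,0,dz]),proj(a,p+[0,0,dz]))
print(proj(a,[.5235,-.1307,.118]))
r=lambda i,x,y,w,h:cv2.resize(i[y:y+h,x:x+w,::-1],(400,400),interpolation=2)
cv2.imwrite('pics/c8.png',np.hstack([r(s['color'],260,190,130,130),r(a['color'],215,205,90,90)]))
E
```

```text
top [320.67363467 302.53339292] [246.93680954 211.43097223]
disc [321.29222509 236.56801771] [250.1204099  229.83856159]
[251.66676742 239.3255522 ]
```

View pics/c8.png

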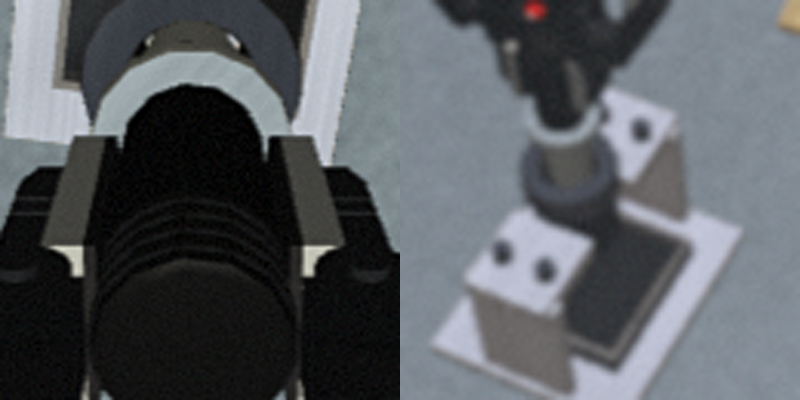

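The cell is still in the bore: light glass shows beside the nose at wrist-crop (150,42) and (235,42). The shoulder is well above the collar and the tool hasn't slipped. I'll continue.

{"api": "servo_tool", "payload": {"targets": [[0, 0, 0.5, 0, 0, 0], [0, 0, 1, 0, 0, 0]]}}

```text
t: 15.3
tcp_pos: [0.5234, -0.1302, 0.1674]
tool_rot: [0.996, 0.093, 0.0, 0.0]
force: [-1.4, 0.7, 4.9]
finger_gap: 0.27
```

{"api": "servo_tool", "payload": {"targets": [[0, 0, 0.5, 0, 0, 0], [0, 0, 1, 0, 0, 0]]}}

```text
t: 15.55
tcp_pos: [0.5234, -0.1303, 0.167]
tool_rot: [0.996, 0.093, 0.0, 0.0]
force: [-2.6, 0.2, 10.1]
finger_gap: 0.274
```

{"api": "servo_tool", "payload": {"targets": [[0, 0, 0.5, 0, 0, 0], [0, 0, 1, 0, 0, 0]]}}

```text
t: 15.8
tcp_pos: [0.5235, -0.1305, 0.1663]
tool_rot: [0.996, 0.093, 0.0, 0.001]
force: [-1.8, -0.0, 9.1]
finger_gap: 0.275
```

{"api": "servo_tool", "payload": {"targets": [[0, 0, 0.5, 0, 0, 0], [0, 0, 1, 0, 0, 0]]}}

```text
t: 16.05
tcp_pos: [0.5237, -0.1304, 0.1652]
tool_rot: [0.996, 0.093, 0.001, 0.001]
force: [-2.3, -0.2, 11.2]
finger_gap: 0.271
```

{"api": "servo_tool", "payload": {"targets": [[0, 0, 0.5, 0, 0, 0], [0, 0, 1, 0, 0, 0]]}}

```text
t: 16.3
tcp_pos: [0.5238, -0.1304, 0.1642]
tool_rot: [0.996, 0.093, 0.001, 0.001]
force: [-2.6, 0.3, 10.8]
finger_gap: 0.272
```

{"api": "servo_tool", "payload": {"targets": [[0, 0, 0.5, 0, 0, 0], [0, 0, 1, 0, 0, 0]]}}

```text
t: 16.55
tcp_pos: [0.5239, -0.1305, 0.1638]
tool_rot: [0.996, 0.093, 0.001, 0.001]
force: [-2.5, 1.0, 8.2]
finger_gap: 0.269
```

{"api": "servo_tool", "payload": {"targets": [[0, 0, 0.5, 0, 0, 0], [0, 0, 1, 0, 0, 0]]}}

```text
t: 16.8
tcp_pos: [0.5238, -0.1304, 0.1615]
tool_rot: [0.996, 0.093, 0.001, 0.0]
force: [-1.3, -0.1, 4.7]
finger_gap: 0.275
```

{"api": "servo_tool", "payload": {"targets": [[0, 0, 0.5, 0, 0, 0], [0, 0, 1, 0, 0, 0]]}}

```text
t: 17.05
tcp_pos: [0.5236, -0.1303, 0.1601]
tool_rot: [0.996, 0.093, 0.0, 0.0]
force: [-0.8, -0.2, 4.9]
finger_gap: 0.272
```

{"api": "servo_tool", "payload": {"targets": [[0, 0, 0.7, 0, 0, 0], [0, 0, 1.4, 0, 0, 0], [0, 0, 2, 0, 0, 0]]}}

```text
t: 17.42
tcp_pos: [0.5234, -0.1303, 0.1577]
tool_rot: [0.996, 0.093, 0.0, 0.0]
force: [1.0, -0.1, 4.5]
finger_gap: 0.272
```

{"api": "servo_tool", "payload": {"targets": [[0, 0, 0.7, 0, 0, 0], [0, 0, 1.4, 0, 0, 0], [0, 0, 2, 0, 0, 0]]}}

```text
t: 17.8
tcp_pos: [0.5235, -0.1303, 0.1559]
tool_rot: [0.996, 0.093, 0.0, 0.0]
force: [-0.4, -0.3, 5.8]
finger_gap: 0.275
```

{"api": "servo_tool", "payload": {"targets": [[0, 0, 0.7, 0, 0, 0], [0, 0, 1.4, 0, 0, 0], [0, 0, 2, 0, 0, 0]]}}

```text
t: 18.18
tcp_pos: [0.5233, -0.1302, 0.1537]
tool_rot: [0.996, 0.093, 0.0, 0.0]
force: [0.4, -0.7, 2.7]
finger_gap: 0.269
```

{"api": "servo_tool", "payload": {"targets": [[0, 0, 0.7, 0, 0, 0], [0, 0, 1.4, 0, 0, 0], [0, 0, 2, 0, 0, 0]]}}

```text
t: 18.55
tcp_pos: [0.5233, -0.1302, 0.1514]
tool_rot: [0.996, 0.093, -0.0, -0.0]
force: [1.8, -1.1, -0.9]
finger_gap: 0.278
```

The force dropped back to baseline (about -1 N) with the nose at 68 mm, so the cell has fallen free. Next I'll feel for the rim.

{"api": "servo_tool", "payload": {"targets": [[0, 0, 1, 0, 0, 0], [0, 0, 2, 0, 0, 0], [0, 0, 2.5, 0, 0, 0]]}}

```text
t: 18.92
tcp_pos: [0.5233, -0.1302, 0.1493]
tool_rot: [0.996, 0.093, 0.0, 0.0]
force: [0.4, -0.9, -0.5]
finger_gap: 0.276
```

{"api": "servo_tool", "payload": {"targets": [[0, 0, 0.5, 0, 0, 0], [0, 0, 1, 0, 0, 0]]}}

```text
t: 19.18
tcp_pos: [0.5233, -0.1302, 0.1483]
tool_rot: [0.996, 0.093, 0.0, 0.0]
force: [0.9, -2.1, 0.1]
finger_gap: 0.275
```

{"api": "servo_tool", "payload": {"targets": [[0, 0, 0.5, 0, 0, 0], [0, 0, 1, 0, 0, 0]]}}

```text
t: 19.42
tcp_pos: [0.5233, -0.1302, 0.1473]
tool_rot: [0.996, 0.093, 0.0, 0.0]
force: [1.9, -2.1, 0.6]
finger_gap: 0.271
```

{"api": "servo_tool", "payload": {"targets": [[0, 0, 0.5, 0, 0, 0], [0, 0, 0.5, 0, 0, 0]]}}

```text
t: 19.68
tcp_pos: [0.5232, -0.1302, 0.1467]
tool_rot: [0.996, 0.093, -0.0, -0.0]
force: [1.4, -1.6, 0.1]
finger_gap: 0.276
```

The bore wall is pushing the nose slightly (+x, -y). I'll ease over and continue.

{"api": "servo_tool", "payload": {"targets": [[0.3, 0.5, 0, 0, 0, 0], [0.3, 0.5, 0.5, 0, 0, 0]]}}

```text
t: 19.92
tcp_pos: [0.5234, -0.1303, 0.1462]
tool_rot: [0.996, 0.093, -0.0, -0.0]
force: [1.5, -0.9, -1.4]
finger_gap: 0.272
```

{"api": "servo_tool", "payload": {"targets": [[0, 0, 0.5, 0, 0, 0], [0, 0, 0.5, 0, 0, 0]]}}

```text
t: 20.18
tcp_pos: [0.5234, -0.1303, 0.1456]
tool_rot: [0.996, 0.093, -0.0, -0.0]
force: [1.5, -0.6, -2.0]
finger_gap: 0.273
```

{"api": "servo_tool", "payload": {"targets": [[0, 0, 0.5, 0, 0, 0], [0, 0, 0.5, 0, 0, 0]]}}

```text
t: 20.42
tcp_pos: [0.5234, -0.1304, 0.1452]
tool_rot: [0.996, 0.093, -0.0, -0.0]
force: [1.0, -0.3, -2.3]
finger_gap: 0.273
```

{"api": "servo_tool", "payload": {"targets": [[0, 0, 0.5, 0, 0, 0], [0, 0, 0.5, 0, 0, 0]]}}

```text
t: 20.68
tcp_pos: [0.5234, -0.1304, 0.1447]
tool_rot: [0.996, 0.093, -0.0, -0.0]
force: [0.4, -0.3, -2.2]
finger_gap: 0.271
```

{"api": "servo_tool", "payload": {"targets": [[0.2, 0, 0.5, 0, 0, 0], [0.2, 0, 0.5, 0, 0, 0]]}}

```text
t: 20.92
tcp_pos: [0.5235, -0.1304, 0.1442]
tool_rot: [0.996, 0.093, -0.0, -0.0]
force: [-0.3, 0.5, -1.3]
finger_gap: 0.275
```

{"api": "servo_tool", "payload": {"targets": [[0, 0, 0.5, 0, 0, 0], [0, 0, 0.5, 0, 0, 0]]}}

```text
t: 21.18
tcp_pos: [0.5236, -0.1304, 0.1437]
tool_rot: [0.996, 0.093, -0.0, -0.0]
force: [0.1, -0.2, -1.5]
finger_gap: 0.274
```

{"api": "servo_tool", "payload": {"targets": [[0, 0, 0.5, 0, 0, 0], [0, 0, 0.5, 0, 0, 0]]}}

```text
t: 21.42
tcp_pos: [0.5237, -0.1305, 0.1432]
tool_rot: [0.996, 0.093, -0.0, -0.0]
force: [0.3, 0.0, -2.0]
finger_gap: 0.269
```

{"api": "servo_tool", "payload": {"targets": [[0, 0, 0.5, 0, 0, 0], [0, 0, 0.5, 0, 0, 0]]}}

```text
t: 21.68
tcp_pos: [0.5237, -0.1305, 0.1427]
tool_rot: [0.996, 0.093, -0.0, -0.0]
force: [-0.1, -0.7, -1.6]
finger_gap: 0.273
```

{"api": "servo_tool", "payload": {"targets": [[0, 0, 0.5, 0, 0, 0], [0, 0, 0.5, 0, 0, 0]]}}

```text
t: 21.92
tcp_pos: [0.5238, -0.1305, 0.1423]
tool_rot: [0.996, 0.093, -0.0, -0.0]
force: [-0.4, -0.5, -1.4]
finger_gap: 0.273
```

{"api": "servo_tool", "payload": {"targets": [[0, 0, 0.5, 0, 0, 0], [0, 0, 0.5, 0, 0, 0]]}}

```text
t: 22.18
tcp_pos: [0.5238, -0.1305, 0.1418]
tool_rot: [0.996, 0.093, -0.0, -0.0]
force: [0.5, -0.6, -1.1]
finger_gap: 0.269
```

{"api": "servo_tool", "payload": {"targets": [[0, 0, 0.5, 0, 0, 0], [0, 0, 0.5, 0, 0, 0]]}}

```text
t: 22.42
tcp_pos: [0.5238, -0.1305, 0.1413]
tool_rot: [0.996, 0.093, -0.0, -0.0]
force: [0.2, 0.8, -1.2]
finger_gap: 0.274
```

{"api": "servo_tool", "payload": {"targets": [[0, 0, 0.5, 0, 0, 0], [0, 0, 0.5, 0, 0, 0]]}}

```text
t: 22.68
tcp_pos: [0.5238, -0.1305, 0.1408]
tool_rot: [0.996, 0.093, -0.0, -0.0]
force: [0.5, -0.0, -1.2]
finger_gap: 0.272
```

{"api": "servo_tool", "payload": {"targets": [[0, 0, 0.5, 0, 0, 0], [0, 0, 0.5, 0, 0, 0]]}}

```text
t: 22.92
tcp_pos: [0.5238, -0.1305, 0.1403]
tool_rot: [0.996, 0.093, -0.0, -0.0]
force: [0.7, -0.4, -1.9]
finger_gap: 0.274
```

{"api": "servo_tool", "payload": {"targets": [[0, 0, 0.5, 0, 0, 0], [0, 0, 0.5, 0, 0, 0]]}}

```text
t: 23.18
tcp_pos: [0.5238, -0.1305, 0.1398]
tool_rot: [0.996, 0.093, -0.0, -0.0]
force: [0.4, 0.1, -1.9]
finger_gap: 0.274
```

{"api": "servo_tool", "payload": {"targets": [[0, 0, 0.5, 0, 0, 0], [0, 0, 0.5, 0, 0, 0]]}}

```text
t: 23.42
tcp_pos: [0.5238, -0.1305, 0.1393]
tool_rot: [0.996, 0.093, -0.0, -0.0]
force: [-0.0, -0.2, -1.7]
finger_gap: 0.273
```

{"api": "servo_tool", "payload": {"targets": [[0, 0, 0.5, 0, 0, 0], [0, 0, 0.5, 0, 0, 0]]}}

```text
t: 23.68
tcp_pos: [0.5238, -0.1305, 0.1388]
tool_rot: [0.996, 0.093, -0.0, -0.0]
force: [0.2, -0.3, -0.8]
finger_gap: 0.272
```

{"api": "servo_tool", "payload": {"targets": [[0, 0, 0.5, 0, 0, 0], [0, 0, 0.5, 0, 0, 0]]}}

```text
t: 23.92
tcp_pos: [0.5238, -0.1305, 0.1383]
tool_rot: [0.996, 0.093, -0.0, -0.0]
force: [0.6, -0.8, -0.9]
finger_gap: 0.273
```

{"api": "servo_tool", "payload": {"targets": [[0, 0, 0.5, 0, 0, 0], [0, 0, 0.5, 0, 0, 0]]}}

```text
t: 24.18
tcp_pos: [0.5239, -0.1306, 0.138]
tool_rot: [0.996, 0.093, 0.0, 0.0]
force: [-0.2, 0.7, -0.4]
finger_gap: 0.271
```

{"api": "servo_tool", "payload": {"targets": [[0, 0, 0.5, 0, 0, 0], [0, 0, 0.5, 0, 0, 0]]}}

```text
t: 24.42
tcp_pos: [0.5239, -0.1306, 0.1379]
tool_rot: [0.996, 0.093, 0.0, 0.0]
force: [-1.0, 0.2, 4.7]
finger_gap: 0.273
```

{"api": "servo_tool", "payload": {"targets": [[0, 0, 0.3, 0, 0, 0], [0, 0, 0.3, 0, 0, 0], [0, 0, 0.3, 0, 0, 0]]}}

```text
t: 24.8
tcp_pos: [0.5239, -0.1306, 0.1379]
tool_rot: [0.996, 0.093, 0.0, 0.0]
force: [-2.1, 1.1, 7.4]
finger_gap: 0.277
```

{"api": "servo_tool", "payload": {"targets": [[0, 0, 0, 0, 0, 0], [0, 0, 0, 0, 0, 0], [0, 0, 0, 0, 0, 0], [0, 0, 0, 0, 0, 0]]}}

```text
t: 25.3
tcp_pos: [0.5239, -0.1306, 0.1379]
tool_rot: [0.996, 0.093, 0.0, 0.0]
force: [-3.1, 1.6, 7.4]
finger_gap: 0.274
```

{"api": "servo_tool", "payload": {"targets": [[0, 0, 0, 0, 0, 0], [0, 0, 0, 0, 0, 0], [0, 0, 0, 0, 0, 0], [0, 0, 0, 0, 0, 0]]}}

```text
t: 25.8
tcp_pos: [0.5239, -0.1306, 0.1378]
tool_rot: [0.996, 0.093, 0.0, 0.0]
force: [-2.0, 0.4, 7.0]
finger_gap: 0.269
```

Shoulder contact is held at about 9 N net for over 1 s, with the rim at about 114 mm. I'll lift out and check the cell.

{"api": "servo_tool", "payload": {"targets": [[0, 0, 0, 0, 0, 0], [0, 0, -5, 0, 0, 0], [0, 0, -20, 0, 0, 0], [0, 0, -40, 0, 0, 0], [0, 0, -60, 0, 0, 0], [0, 0, -80, 0, 0, 0], [0, 0, -100, 0, 0, 0], [-9, 49, -113, 0, 0, 0], [-9, 49, -113, 0, 0, 0], [-9, 49, -113, 0, 0, 0]]}}

```text
t: 27.05
tcp_pos: [0.5235, -0.1801, 0.2501]
tool_rot: [0.996, 0.092, -0.0, -0.0]
force: [0.2, -0.4, -2.2]
finger_gap: 0.269
```

```bash
python3 - <<'E'
from h import *
s=snap('wrist');a=snap('scene');x=sense();p=x['tcp_pos'];print(x['t'],p,x['force'],proj(s,p-[0,0,.0836]),proj(s,p-[0,0,.0176]))
r=lambda i,x,y,w,h:cv2.resize(i[y:y+h,x:x+w,::-1],(400,400),interpolation=2)
cv2.imwrite('pics/c9.png',np.hstack([r(s['color'],240,80,160,160),r(a['color'],210,215,90,90)]))
E
```

```text
27.15 [ 0.52336116 -0.17933511  0.2496286 ] [ 0.7009373   0.55651083 -0.99520743] [321.68578156 199.95946941] [321.30470728 234.94151532]
```

View pics/c9.png

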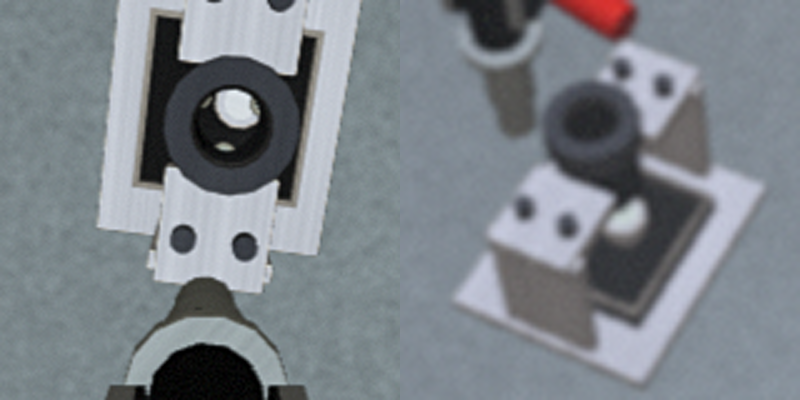

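The cell lies in the tray (scene crop (228,215)) and the bore is clear. Now I'll carry the ejector back over its hole.

{"api": "servo_tool", "payload": {"targets": [[12, -50, 0, 0, 0, 0], [25, -105, 0, 0, 0, 0], [38, -160, 0, 0, 0, 0], [51, -215, 0, 0, 0, 0], [64, -270, 0, 0, 0, 0], [77, -325, 0, 0, 0, 0], [86, -362, 0, 0, 0, 0], [90, -382, 0, 0, 0, 0], [90, -382, 0, 0, 0, 0], [90, -382, 0, 0, 0, 0]]}}

```text
t: 28.4
tcp_pos: [0.5416, 0.2106, 0.2498]
tool_rot: [0.996, 0.093, -0.0, 0.0]
force: [0.1, -0.0, -1.6]
finger_gap: 0.273
```

{"api": "servo_tool", "payload": {"targets": [[0, 0, 40, 0, 0, 0], [0, 0, 65, 0, 0, 0], [0, 0, 80, 0, 0, 0], [0, 0, 80, 0, 0, 0]]}}

```text
t: 28.9
tcp_pos: [0.5415, 0.2106, 0.1692]
tool_rot: [0.996, 0.092, -0.001, 0.0]
force: [0.1, -0.0, -1.2]
finger_gap: 0.271
```

```bash
python3 - <<'E'
from h import *
s=snap('wrist');x=sense();p=x['tcp_pos'];print(x['t'],p,x['force'])
print('tip',proj(s,p-[0,0,.0836]),'hole',proj(s,[.5407,.2123,.068]))
cv2.imwrite('pics/c10.png',cv2.resize(s['color'][140:260,260:380,::-1],(480,480),interpolation=2))
E
```

```text
28.95 [0.54228998 0.21100383 0.17018281] [ 0.22297327 -0.32143244 -1.15582313]
tip [323.04476214 201.05181112] hole [321.40369605 192.30626359]
```

View pics/c10.png

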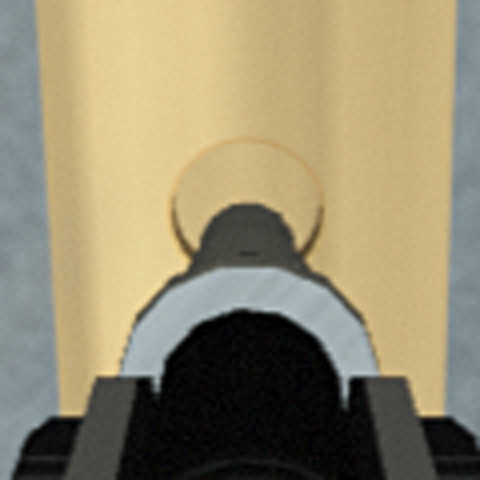

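The hole centre is at (321.8,192.7) and the nose tip is 1.3 mm short in y. I'll correct that and insert.

{"api": "servo_tool", "payload": {"targets": [[0, -1.3, 6, 0, 0, 0], [0, -1.3, 14, 0, 0, 0], [0, -1.3, 22, 0, 0, 0], [0, -1.3, 32, 0, 0, 0], [0, -1.3, 42, 0, 0, 0], [0, -1.3, 52, 0, 0, 0], [0, -1.3, 62, 0, 0, 0], [0, -1.3, 70, 0, 0, 0], [0, -1.3, 74, 0, 0, 0], [0, -1.3, 74, 0, 0, 0]]}}

```text
t: 30.2
tcp_pos: [0.5415, 0.2129, 0.0957]
tool_rot: [0.996, 0.093, -0.0, 0.0]
force: [0.4, 0.1, -1.0]
finger_gap: 0.271
```

{"api": "servo_tool", "payload": {"targets": [[0, 0, 0.8, 0, 0, 0], [0, 0, 1.5, 0, 0, 0], [0, 0, 1.5, 0, 0, 0]]}}

```text
t: 30.58
tcp_pos: [0.5417, 0.213, 0.0947]
tool_rot: [0.996, 0.093, 0.0, -0.0]
force: [0.1, 0.0, -1.6]
finger_gap: 0.272
```

{"api": "servo_tool", "payload": {"targets": [[0, 0, 0.5, 0, 0, 0], [0, 0, 1, 0, 0, 0], [0, 0, 1, 0, 0, 0]]}}

```text
t: 30.95
tcp_pos: [0.5416, 0.213, 0.0934]
tool_rot: [0.996, 0.093, -0.0, 0.0]
force: [0.1, 0.6, -1.2]
finger_gap: 0.276
```

{"api": "servo_tool", "payload": {"targets": [[0, 0, 0.5, 0, 0, 0], [0, 0, 1, 0, 0, 0], [0, 0, 1, 0, 0, 0]]}}

```text
t: 31.32
tcp_pos: [0.5416, 0.213, 0.0925]
tool_rot: [0.996, 0.093, -0.0, 0.0]
force: [-0.0, -0.0, -1.0]
finger_gap: 0.273
```

{"api": "servo_tool", "payload": {"targets": [[0, 0, 0.5, 0, 0, 0], [0, 0, 1, 0, 0, 0], [0, 0, 1, 0, 0, 0]]}}

```text
t: 31.7
tcp_pos: [0.5416, 0.213, 0.0917]
tool_rot: [0.996, 0.093, 0.0, 0.0]
force: [0.3, 0.3, 0.6]
finger_gap: 0.274
```

Plate contact comes at a TCP height of 91.7 mm, matching the height at pick-up. Releasing.

{"api": "servo_tool", "payload": {"targets": [[0, 0, 0.4, 0, 0, 0], [0, 0, 0.4, 0, 0, 0]]}}

```text
t: 31.95
tcp_pos: [0.5416, 0.213, 0.0916]
tool_rot: [0.996, 0.093, 0.0, 0.0]
force: [-0.7, -0.4, 4.8]
finger_gap: 0.273
```

{"api": "servo_tool", "payload": {"targets": [[0, 0, 0, 0, 0, 0], [0, 0, 0, 0, 0, 0], [0, 0, 0, 0, 0, 0], [0, 0, 0, 0, 0, 0], [0, 0, 0, 0, 0, 0], [0, 0, 0, 0, 0, 0], [0, 0, 0, 0, 0, 0], [0, 0, 0, 0, 0, 0]], "gripper": 85}}

```text
t: 32.95
tcp_pos: [0.5416, 0.213, 0.0911]
tool_rot: [0.996, 0.093, 0.0, -0.0]
force: [-0.2, 0.6, -0.9]
finger_gap: 0.993
```

{"api": "servo_tool", "payload": {"targets": [[0, 0, -15, 0, 0, 0], [0, 0, -40, 0, 0, 0], [0, 0, -80, 0, 0, 0], [0, 0, -120, 0, 0, 0], [0, 0, -160, 0, 0, 0], [0, 0, -170, 0, 0, 0], [0, 0, -170, 0, 0, 0], [0, 0, -170, 0, 0, 0], [0, 0, -170, 0, 0, 0]]}}

```text
t: 34.08
tcp_pos: [0.5407, 0.2128, 0.2595]
tool_rot: [0.996, 0.093, -0.002, 0.0]
force: [-0.1, -0.9, -0.5]
finger_gap: 0.992
```

```bash
python3 - <<'E'
from h import *
s=snap('wrist');a=snap('scene');x=sense();print(x['t'],x['tcp_pos'],x['force'],x['finger_gap'])
print('grip top',proj(s,[.541,.2123,.134]),'disc',proj(s,[.541,.2123,.074]),proj(a,[.541,.2123,.134]),proj(a,[.541,.2123,.074]))
r=lambda i,x,y,w,h:cv2.resize(i[y:y+h,x:x+w,::-1],(400,400),interpolation=2)
cv2.imwrite('pics/c11.png',np.hstack([r(s['color'],260,110,180,180),r(a['color'],285,120,90,90)]))
E
```

```text
34.175 [0.54110216 0.21284053 0.25989639] [ 0.26276309  0.53596479 -0.6296507 ] 0.9954670690189564
grip top [322.4324519  187.46084394] disc [322.64506015 173.03597979] [334.51755921 140.26929284] [334.13656043 157.62984248]
```

The picture limit is reached, so I'll check numerically.

```bash
python3 - <<'E'
from h import *
s=snap('wrist');g=s['color'].astype(int)
sub=g[150:240,285:365]
def cc(m,n):
    k,l,st,c=cv2.connectedComponentsWithStats(m.astype(np.uint8))
    for i in range(1,k):
        if st[i,4]>60: print(n,st[i][:4]+[285,150,0,0],st[i,4],c[i]+[285,150])
cc(sub.max(2)<70,'black'); cc((abs(sub[:,:,0]-sub[:,:,2])<40)&(sub.min(2)>110),'grey')
w=cv2.imread('pics/w1.png')[:,:,::-1].astype(int)[150:240,285:365]
print('before');sub=w;cc(sub.max(2)<70,'black'); cc((abs(sub[:,:,0]-sub[:,:,2])<40)&(sub.min(2)>110),'grey')
# whole-scene change vs the start, top view (bench things)
print(sense()['tcp_pos'])
a=snap('scene')['color'].astype(int);b=cv2.imread('pics/s1.png')[:,:,::-1].astype(int)
d=(cv2.GaussianBlur(abs(a-b).max(2).astype(np.uint8),(5,5),0)>35).astype(np.uint8)
k,l,st,c=cv2.connectedComponentsWithStats(d)
print([list(map(int,r)) for r in st[1:] if r[4]>15])
E
```

```text
black [309 162  29  39] 860 [322.88255814 181.25813953]
grey [306 156  35  24] 275 [322.45454545 165.46545455]
grey [310 233  26   7] 133 [322.46616541 236.56390977]
before
black [308 163  29  39] 860 [321.84651163 182.83255814]
grey [305 158  35  24] 274 [321.79562044 166.87591241]
grey [311 233  26   7] 139 [323.05755396 236.51798561]
[0.54126635 0.21289274 0.26014844]
[[34, 0, 66, 69, 2147], [99, 0, 52, 61, 1581], [121, 0, 55, 79, 928], [304, 0, 67, 94, 3300], [89, 68, 13, 6, 31], [64, 71, 15, 7, 64], [44, 72, 47, 50, 1132], [99, 76, 14, 4, 33], [93, 80, 41, 38, 363], [354, 96, 6, 5, 19], [256, 259, 10, 11, 78]]
```

```bash
python3 -c "
from station import *
print(sign_off())"
```

```text
the job is handed in; nothing more can be done
None
```

The lens cell is out of the barrel and in the tray, and the ejector is back in its own stand hole and released. I handed the job in at about 34 s of the 64 s allowed; no verdict was reported.

- **Driving the cell:** I gripped the ejector at 80 N and pushed straight down the bore. The nose met the cell at about 84 mm above the bench, roughly 8 mm lower than described. The highest push I read was about 13 N. The cell broke free with the nose at about 68 mm.
- **Feeling the rim:** The shoulder met the rim at about 114 mm. I held it there at about 9 N net for over a second.
- **The cell:** After lifting out, a camera view showed it lying in the tray and the bore clear.
- **The ejector:** On return its shoulder met the plate at the same height as at pick-up (91.7 mm against 91.6 mm). After release, its outline in the wrist camera matched the starting picture, so it is upright and fully down.
- **The rest of the bench:** Comparing the scene view before and after, the main differences were the arm and the cell in the tray. One small patch at (354,96), away from the stand, I took to be the gripper or its shadow. Nothing changed at the probe or the other bench items.

**Less certain:** My 12-picture limit was used up, so the last check of the ejector was by pixel measurement only. Forces were read only at the end of each short move, so brief peaks in between were not seen.

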